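# Recharge the filter column and start the pump

## Task

Lift the scoop by its top handle and pour all six clay chunks through the wide funnel into the narrow clear tube; if some stay bridged in the funnel's throat, put the scoop down and poke them through with closed fingers. The empty scoop must end up standing upright on the bench, let go. Only then press the raised key on the pump console fully down, so that it stays down and the other key pops up. Leave the potted seedlings and the bottle where they stand.

Things in the scene. Friction and masses are not known exactly. Their poses are not given: they have to be found in the camera images.
- scoop: aluminium scoop, an open-fronted trough 120 x 70, level on the bench with six clay chunks in it. Origin: centre of its underside; +x points out of the mouth, z up. Floor 4 thick, inner width 62, walls 42 high (26 in the 40 mm near the mouth), rear wall at x = -60. About 0.25 kg
- scoop_grip (a point): middle of the scoop's black bar handle, over the balance point: x = -10, 85 above the underside. The bar runs along the scoop's x above the trough, from x = -63 to +30, 20 wide (y), 22 tall, held by a post at its rear end only; 32 mm free between it and the walls' top
- scoop_lip (a point): middle of the scoop's pouring lip: the front edge of the floor's upper face (x = +60, z = +4 in the scoop's frame)
- column: filter column fixed to the bench: foot 120 x 120 x 12, a narrow clear tube (inner diameter 47, outer 55, floor at 17, mouth at 110 above the bench) and on its mouth a wide white fixed funnel (rim diameter 154, rim 168 above the bench, throat about 45, open into the tube). Origin: underside centre, on the tube's axis, z up
- funnel_rim (a point): centre of the funnel's top opening, 168 mm above the bench, on the column's axis
- tube_mouth (a point): centre of the tube's mouth, where the funnel narrows into it, 110 mm above the bench. Chunks poured together may jam just above it; a few light pokes (about 10 N) from above, off-centre or with a little rocking, free them
- key_run_top (a point): centre of the upper face (60 x 42) of the key that starts raised, on the right (-y) of the console's pair; z points out of the face, 30 degrees from vertical towards the console's front, x up the slope, y to the other key. The face stands 18 proud of the panel when raised, 8 when down
- key_run (a joint): travel of the raised key, m: 0 raised, 0.010 fully down; moves along its face's -z. It takes about 9 N to move and stays where it is left. Linked to the other key: as it goes down, the other comes up by as much.
- key_off (a joint): travel of the other key (64 mm beside it), m: 0 latched down as at the start, 0.010 popped up
- console: grey pump console fixed to the bench, 130 deep x 180 wide, its top panel sloping 30 degrees down towards its front (-x side), rear edge 135 high, front edge 43 high. Two equal black keys side by side on the slope. Origin: underside centre.
- chunk0_c (a point): centre of clay chunk 0: terracotta barrel-shaped piece, 22 diameter x 20, 12 g, slides on the scoop's floor when that is steep enough (about 25 to 37 degrees, varies)
- chunk1_c (a point): centre of clay chunk 1: terracotta barrel-shaped piece, 22 diameter x 20, 12 g, slides on the scoop's floor when that is steep enough (about 25 to 37 degrees, varies)
- chunk2_c (a point): centre of clay chunk 2: terracotta barrel-shaped piece, 22 diameter x 20, 12 g, slides on the scoop's floor when that is steep enough (about 25 to 37 degrees, varies)
- chunk3_c (a point): centre of clay chunk 3: terracotta barrel-shaped piece, 22 diameter x 20, 12 g, slides on the scoop's floor when that is steep enough (about 25 to 37 degrees, varies)
- chunk4_c (a point): centre of clay chunk 4: terracotta barrel-shaped piece, 22 diameter x 20, 12 g, slides on the scoop's floor when that is steep enough (about 25 to 37 degrees, varies)
- chunk5_c (a point): centre of clay chunk 5: terracotta barrel-shaped piece, 22 diameter x 20, 12 g, slides on the scoop's floor when that is steep enough (about 25 to 37 degrees, varies)
- pot0_c (a point): bystander: white seedling pot, 72 diameter at the rim, 75 high, seedling about 50 above, loose; point half-way up on its axis
- pot1_c (a point): bystander: white seedling pot, 64 diameter, 65 high, seedling about 50 above, loose; point half-way up on its axis
- pot2_c (a point): bystander: white seedling pot, 68 diameter, 70 high, seedling about 50 above, loose; point half-way up on its axis
- feed_c (a point): bystander: closed grey bottle, 60 diameter, 130 high, loose; point half-way up on its axis
Mind the look-alikes: they are no part of the job. What is shaped like the column but red is not meant.

How it is judged:
By the outcome, as a careful person would: the job done as asked, in the order asked, and still so for the second after the job is handed in, with the robot touching nothing.
It also fails if it takes over 72 s, if anything falls off the work surface, if the arm or the gripper's body presses on something with over 40 N, if the wrist force passes 120 N, or if a joint passes its speed limit or range.

## Robot

A 6-joint arm with a two-finger parallel gripper is mounted at the origin on the work surface. World frame = base frame: x ahead of the robot, y to its left, z up, the work surface at z = 0. Lengths are in mm, angles in degrees, forces in N, time in s.
With the tool pointing down it reaches from about 300 to 850 mm from the base axis. Payload 4.2 kg.
Tool frame: the origin (TCP) lies at the very end of the fingers, on their centre line; the grasp point (between the pads) lies 19 mm behind it; z points along the fingers, y is the direction in which the jaws open and shut (so a half turn about z gives the same grasp; the last joint's range is limited). The gripper opens to 91 mm and grips with 3 to 60 N. Pads are 32 mm wide; open, the fingers measure 118 mm over their backs; the gripper's body (76 mm by 178 mm) begins 60 mm behind the grasp point.
Start: joints at [-64.515, 18.312, 89.639, -0, 72.044, -1.146], TCP at [257.746, -514.014, 213.976] pointing down, gripper open.
Joint ranges: [-177.97, 177.97], [-48.28, 115.42], [12.27, 149.76], [-77.06, 257.06], [2.81, 150.46], [-146.56, 146.56]. Speed limits (degrees/s): [147.25, 147.25, 180, 180, 180, 180].

## Interface

Orientations are given as [roll, pitch, yaw] about the fixed x, y, z axes, in that order (R = Rz(yaw) Ry(pitch) Rx(roll)).
In Python, from workcell import monitor, eyes, job gives the robot as it stands.
- The arm moves only by the tool move_arm, never from a script. Its argument "increments" is a list that holds one entry, the list of rows, each a list of 7 numbers: the opening, from 0 (shut) to 1 (fully open), then the shift along the tool's x, y, z in cm, then the turn, a rotation vector about the tool's x, y, z in rad. In form: [[[jaw, x, y, z, ax, ay, az], ...]]. A call has 1 to 12 rows; each row shifts and turns the pose as measured when the row begins, along the tool's axes as they then stand; what a row does not reach is not made up. A row lasts 1/8 s, in which the tool goes at most 62.5 mm and 10.7 degrees, less where a joint would pass 70% of its speed; a pose out of reach is approached as far as the arm can. A call is refused whole if a number of a shift passes 6.25 or a number of a turn 0.188, either way. A call with a gripper value outside its range is refused whole. The fingers move at their own pace and stop on an object; "force" is the grip in N (left out, the last holds). Time passes only in rows, so rows that do not move let the fingers close. It gives the time, the measured TCP pose, the force and the opening at its end, in the units of the state.
- monitor.state(): the state, without advancing time (a new reading comes with each control period).
- eyes.grab_frame(name): name is "scene" or "top"; returns a dict with "color" (384x512x3 uint8, red, green, blue), "z_map" (384x512 float32, mm along the optical axis (not along the pixel's ray), 0 where there is no reading), "camera_matrix" (3x3 intrinsics, pixels), "dist_coeffs" ([k1, k2, p1, p2, k3] as OpenCV has them; the pictures are not rectified), "rvec" (rotation vector, rad) and "tvec" (3), from world to camera coordinates, as OpenCV has them. Camera axes: x right, y down, z forward; pixel columns grow to the right and rows downward; lengths in mm; the calibration is good to about 2 mm. A picture is of the moment at which its call begins.
- job.job_done(): hands the job in, once; it reports no verdict.
The state is a dict: "time_s": time; "qpos": joint angles; "qvel": joint speeds; "effort": joint torques, N m; "ee_pos": TCP position; "ee_rot": TCP orientation; "force": force on the tool from outside, world axes, zero at the start; "torque": the same for the moment, N m; "gripper_width": finger opening in mm.
Only numpy, scipy, OpenCV 4.12 (cv2) and the standard library are available. Lean on these libraries where they do the work, as an engineer would, in place of code of your own. Each camera call takes 0.05 s, during which the arm holds its last target. There are 200 camera calls.

## Working session

There is one attempt and no reset: what is moved stays moved. The work goes in short steps, Python scripts to look and compute and a tool call to move; the robot and the scene stay as the last step left them, time stands still between calls to the robot, and variables do not carry over. Pictures are saved under pics/ and viewed, about 8 in all and at most 12, crops included, and the job is handed in when it is done.

Besides the shell and the picture viewer there is one more tool, called after "Call:" as name(argument=value, ...) on one line, values as JSON. move_arm: Moves the arm, as the interface text tells. Its arguments: {"type":"object","properties":{"increments":{"type":"array"},"force":{"type":"number"}},"required":["increments"]}

```bash
mkdir -p pics; ls; cat > h.py <<'E'
import numpy as np, cv2
from workcell import monitor, eyes, job
def grab(n):
    f=eyes.grab_frame(n); return f
def cloud(f):
    z=f["z_map"]; h,w=z.shape
    u,v=np.meshgrid(np.arange(w),np.arange(h))
    p=cv2.undistortPoints(np.stack([u,v],-1).reshape(-1,1,2).astype(np.float64),np.array(f["camera_matrix"]),np.array(f["dist_coeffs"])).reshape(h,w,2)
    c=np.dstack([p[...,0]*z,p[...,1]*z,z])
    R=cv2.Rodrigues(np.array(f["rvec"],float))[0]; t=np.array(f["tvec"],float).ravel()
    W=(c-t)@R; W[z==0]=np.nan
    return W
def save(f,name,box=None,s=1):
    im=f["color"][...,::-1]
    if box: im=im[box[1]:box[3],box[0]:box[2]]
    cv2.imwrite("pics/"+name,cv2.resize(im,None,fx=s,fy=s,interpolation=cv2.INTER_CUBIC))
E
python3 - <<'E'
from h import *
a=grab("scene");b=grab("top")
np.save("a.npy",a,allow_pickle=True);np.save("b.npy",b,allow_pickle=True)
for n,f in(("a",a),("b",b)):
    R=cv2.Rodrigues(np.array(f["rvec"],float))[0];print(n,-R.T@np.array(f["tvec"]).ravel(),R[2])
im=np.vstack([a["color"],b["color"]])
save(a,"scene0.png",None,1.5);save(b,"top0.png",None,1.5)
print(monitor.state())
E
```

```text
pics
a [ 929.22925737  571.71397281 1108.25596908] [-0.36021533 -0.49343703 -0.7916848 ]
b [ 405.3251378   -48.61583843 1377.02009921] [ 0.07560699  0.01319939 -0.99705033]
{'time_s': 0.1, 'qpos': array([-6.45141905e+01,  1.83464181e+01,  8.96994241e+01,  1.32346801e-03,
        7.20438349e+01, -1.14624516e+00]), 'qvel': array([-0.11319172, -0.00160011, -0.21065001,  0.10961362,  0.03078185,
        0.07681069]), 'effort': array([ 1.44816954e-04, -4.13334346e+01, -2.32509148e+01,  7.28403870e-02,
        4.22007660e-02, -5.48597745e-05]), 'ee_pos': array([ 257.55830874, -513.58312312,  213.2199396 ]), 'ee_rot': array([-1.79910366e+02, -3.05205045e-03,  2.66316433e+01]), 'force': array([ 0.31405098, -0.74258764, -0.23805048]), 'torque': array([-0.02463863,  0.02644808,  0.02981252]), 'gripper_width': 91.00156297588588}
```

View pics/scene0.png

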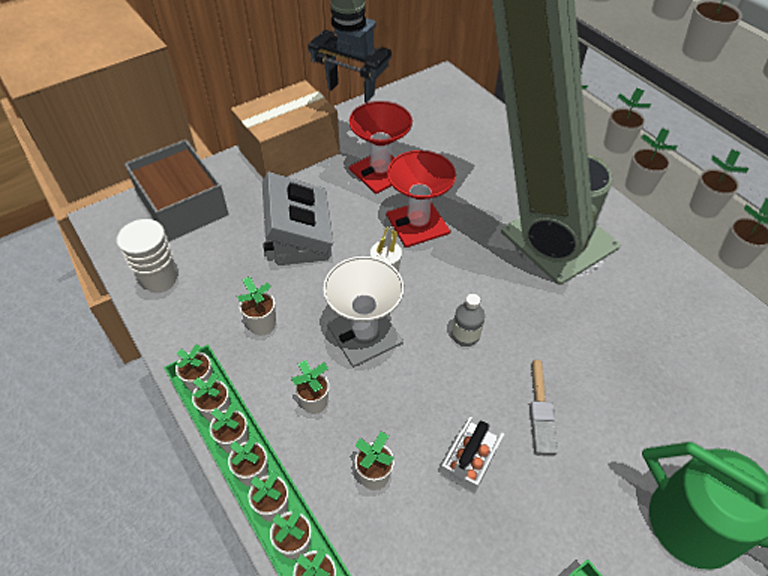

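View pics/top0.png

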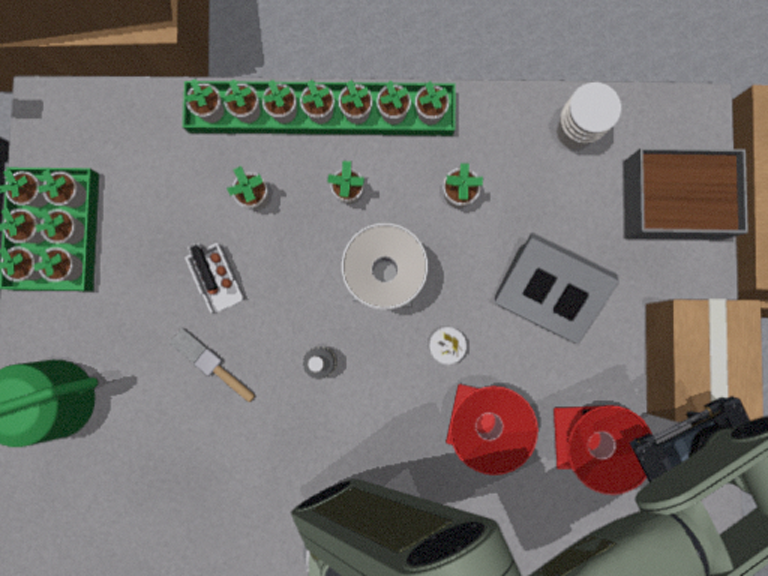

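The scene picture shows the scoop at (473,452), the white column at (363,300), the console at (297,218) and the bottle at (468,320). In the top view the scoop is at (213,278), the white column at (385,265), the console keys at (540,285) and (571,301), the pots at (249,188), (347,183) and (462,187), and the bottle at (319,362).

Look-alikes:
- **Column:** the two red funnels at top (492,427) and (608,447).
- **Scoop:** the trowel at top (220,365).
- **Pots:** the tray seedlings.

I choose the white column and the aluminium scoop. Next I measure them.

```bash
python3 - <<'E'
from h import *
a=np.load("a.npy",allow_pickle=True).item();b=np.load("b.npy",allow_pickle=True).item()
A=cloud(a);B=cloud(b);np.set_printoptions(precision=1,suppress=True)
def reg(box):  # in viewed pixel coords (top)
    x0,y0,x1,y1=[int(v/1.5) for v in box]; return B[y0:y1,x0:x1].reshape(-1,3),b["color"][y0:y1,x0:x1].reshape(-1,3).astype(int)
# scoop handle: dark pixels
for nm,W,C in (("top",)+reg((180,230,255,325)),("scene",A[270:335,285:345].reshape(-1,3),a["color"][270:335,285:345].reshape(-1,3).astype(int))):
    k=(C.max(1)<60)&(W[:,2]>75)
    P=W[k]; r=cv2.minAreaRect(P[:,:2].astype(np.float32)); print(nm,"handle n",k.sum(),"z",np.median(P[:,2]),r, cv2.boxPoints(r))
    k=(W[:,2]>12)&(W[:,2]<60)
    P=W[k]; r=cv2.minAreaRect(P[:,:2].astype(np.float32)); print(" trough",r,cv2.boxPoints(r))
    k=(C[:,0]-C[:,2]>40)&(W[:,2]<60); print(" clay",np.nanmean(W[k],0),k.sum())
# funnel rim
for nm,W in(("top",reg((330,215,440,320))[0]),("scene",A[165:245,205:280].reshape(-1,3))):
    P=W[W[:,2]>160]; c,r=cv2.minEnclosingCircle(P[:,:2].astype(np.float32)); print(nm,"rim",c,r,P[:,2].max(),np.median(P[:,2]))
# console keys
W,C=reg((490,230,625,350)); P=W[W[:,2]>25]; r=cv2.minAreaRect(P[:,:2].astype(np.float32)); print("console",r,cv2.boxPoints(r))
for n,(W,C) in (("L",reg((518,262,558,308))),("R",reg((552,280,592,324)))):
    k=C.max(1)<50; P=W[k]; P=P[~np.isnan(P[:,2])];m=np.median(P,0);u,s,v=np.linalg.svd(P-P.mean(0),full_matrices=False); print("key",n,k.sum(),P.mean(0),m,v[2], cv2.minAreaRect(P[:,:2].astype(np.float32)))
# standing things
for n,bx in (("pot",(225,165,272,212)),("pot",(325,160,370,205)),("pot",(438,162,488,210)),("bottle",(300,342,342,382))):
    W,C=reg(bx);P=W[(W[:,2]>40)]; print(n,cv2.minEnclosingCircle(P[:,:2].astype(np.float32)),P[:,2].max())
save(b,"crop.png",(115,150,290,220),4)
E
```

```text
top handle n 202 z 94.08921530275637 ((536.4971923828125, 304.4072570800781), (86.99724578857422, 18.847946166992188), 25.01262664794922) [[493.1 294.6]
 [501.1 277.5]
 [579.9 314.3]
 [571.9 331.3]]
 trough ((524.029052734375, 299.6675720214844), (121.5665054321289, 72.19599151611328), 24.838451385498047) [[453.7 306.9]
 [484.  241.4]
 [594.4 292.4]
 [564.  358. ]]
 clay [535.5 291.   21.5] 84
scene handle n 244 z 96.35614186493103 ((539.99072265625, 306.8719177246094), (93.37855529785156, 19.672958374023438), 24.72755241394043) [[493.5 296.3]
 [501.7 278.4]
 [586.5 317.5]
 [578.3 335.3]]
 trough ((526.8818969726562, 300.7372131347656), (122.90713500976562, 70.52327728271484), 24.95751190185547) [[456.3 306.8]
 [486.  242.8]
 [597.5 294.7]
 [567.7 358.6]]
 clay [533.4 309.7  23. ] 182
top rim (537.9697875976562, -38.557918548583984) 76.5506591796875 173.75367429956532 165.2787332833149
scene rim (538.1951293945312, -38.293006896972656) 77.85143280029297 173.86785801365411 166.3598079120806
console ((508.1215515136719, -362.3838195800781), (182.09954833984375, 147.65740966796875), 63.94926071166992) [[ 401.8 -411.8]
 [ 534.5 -476.6]
 [ 614.4 -313. ]
 [ 481.8 -248.2]]
key L 282 [ 509.9 -327.3  103.8] [ 510.8 -327.1  103.9] [-0.4  0.2  0.9] ((505.0206298828125, -338.68328857421875), (64.65595245361328, 50.921852111816406), 66.06624603271484)
key R 317 [ 481.1 -381.2  112.8] [ 480.6 -381.5  112.6] [-0.4  0.3  0.9] ((486.6988830566406, -370.3841247558594), (68.93461608886719, 54.303001403808594), 63.883995056152344)
pot ((695.1761474609375, 225.49652099609375), 36.00129318237305) 122.89554133185732
pot ((708.040771484375, 37.62394714355469), 34.274810791015625) 118.54666859020588
pot ((704.4925537109375, -184.09364318847656), 36.286678314208984) 129.7598549485298
bottle ((361.7244873046875, 83.66690826416016), 29.960918426513672) 134.31489614609598
```

View pics/crop.png

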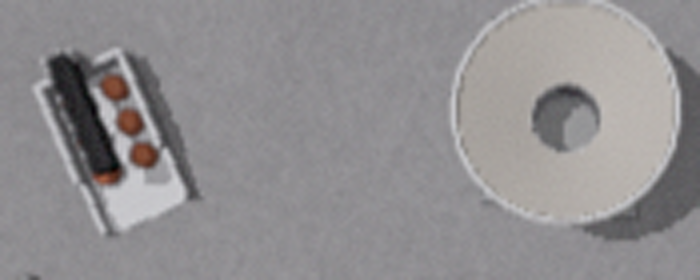

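The crop shows the scoop at left, with the handle rear at crop (65,60), the mouth at lower right around (150,215) and clay under and beside the bar. The white funnel is at (565,110).

Everything fits the given sizes:
- **Scoop:** 121 x 71, heading 205°, grip at (535,304,85).
- **Rim:** centre (538,-38), radius 77.

Now I write a move planner.

```bash
cat >> h.py <<'E'
from scipy.spatial.transform import Rotation as Rn
def plan(pos,R,n,jaw,p0=None,R0=None):
    """n equal rows to TCP pos/rotation; prints rows, returns end"""
    s=monitor.state()
    p=np.array(s["ee_pos"] if p0 is None else p0,float); Rc=Rn.from_euler("xyz",s["ee_rot"],degrees=True) if R0 is None else R0
    dp=(np.array(pos)-p)/n; w=(Rc.inv()*R).as_rotvec()/n
    for i in range(n):
        print([jaw]+[round(float(x),2) for x in Rc.inv().apply(dp)/10]+[round(float(x),3) for x in w])
        Rc=Rc*Rn.from_rotvec(w)
    return np.array(pos),R
def down(yaw): return Rn.from_euler("xyz",[180,0,yaw],degrees=True)
def st():
    s=monitor.state();np.set_printoptions(precision=1,suppress=True)
    print(s["time_s"],s["ee_pos"],s["ee_rot"],s["force"],s["gripper_width"],s["qpos"]);return s
E
python3 - <<'E'
from h import *
e=plan([534.6,304.4,205],down(25),15,1)
E
```

```text
[1, 4.1, -4.05, 0.06, -0.0, -0.0, 0.002]
[1, 4.09, -4.05, 0.06, -0.0, -0.0, 0.002]
[1, 4.08, -4.06, 0.06, -0.0, -0.0, 0.002]
[1, 4.07, -4.07, 0.06, -0.0, -0.0, 0.002]
[1, 4.06, -4.08, 0.06, -0.0, -0.0, 0.002]
[1, 4.06, -4.09, 0.06, -0.0, -0.0, 0.002]
[1, 4.05, -4.09, 0.06, -0.0, -0.0, 0.002]
[1, 4.04, -4.1, 0.06, -0.0, -0.0, 0.002]
[1, 4.03, -4.11, 0.06, -0.0, -0.0, 0.002]
[1, 4.03, -4.12, 0.06, -0.0, -0.0, 0.002]
[1, 4.02, -4.12, 0.06, -0.0, -0.0, 0.002]
[1, 4.01, -4.13, 0.06, -0.0, -0.0, 0.002]
[1, 4.0, -4.14, 0.06, -0.0, -0.0, 0.002]
[1, 3.99, -4.15, 0.06, -0.0, -0.0, 0.002]
[1, 3.99, -4.15, 0.06, -0.0, -0.0, 0.002]
```

Call:
move_arm(increments=[[[1, 4.1, -4.05, 0, 0, 0, 0.002], [1, 4.1, -4.05, 0, 0, 0, 0.002], [1, 4.1, -4.05, 0, 0, 0, 0.002], [1, 4.05, -4.1, 0, 0, 0, 0.002], [1, 4.05, -4.1, 0, 0, 0, 0.002], [1, 4.05, -4.1, 0, 0, 0, 0.002], [1, 4.05, -4.1, 0, 0, 0, 0.002], [1, 4.05, -4.1, 0, 0, 0, 0.002], [1, 4.0, -4.1, 0, 0, 0, 0.002], [1, 4.0, -4.1, 0, 0, 0, 0.002], [1, 4.0, -4.1, 0, 0, 0, 0.002], [1, 4.0, -4.1, 0, 0, 0, 0.002]]], force=40)

```text
time_s: 1.6
ee_pos: [484.9, 156.7, 211.3]
ee_rot: [-179.8, -0.0, 24.7]
force: [1.0, -0.7, 0.2]
gripper_width: 91.2
```

```bash
python3 - <<'E'
from h import *
st()
e=plan([534.6,304.4,130],down(25),6,1)
E
```

```text
1.6 [484.9 156.7 211.3] [-179.8   -0.    24.7] [ 1.  -0.7  0.2] 91.19460254602595 [16.5 12.5 98.2  0.2 69.3 81.7]
[1, 1.78, -1.89, 1.36, -0.0, -0.0, -0.001]
[1, 1.78, -1.88, 1.36, -0.0, -0.0, -0.001]
[1, 1.78, -1.88, 1.36, -0.0, -0.0, -0.001]
[1, 1.79, -1.88, 1.36, -0.0, -0.0, -0.001]
[1, 1.79, -1.88, 1.36, -0.0, -0.0, -0.001]
[1, 1.79, -1.88, 1.36, -0.0, -0.0, -0.001]
```

Call:
move_arm(increments=[[[1, 2.7, -2.8, 1.5, 0, 0, 0], [1, 2.7, -2.8, 1.5, 0, 0, 0], [1, 2.7, -2.8, 1.5, 0, 0, 0], [1, 2.7, -2.8, 1.5, 0, 0, 0], [1, 0, 0, 1.5, 0, 0, 0], [1, 0, 0, 0.7, 0, 0, 0], [1, 0, 0, 0, 0, 0, 0]]])

```text
time_s: 2.48
ee_pos: [535.7, 311.1, 123.7]
ee_rot: [-179.9, 0.3, 25.1]
force: [-0.2, -0.4, -0.9]
gripper_width: 91.2
```

```bash
python3 - <<'E'
from h import *
st()
e=plan([534.6,304.4,66],down(25),5,1)
E
```

```text
2.475 [535.7 311.1 123.7] [-179.9    0.3   25.1] [-0.2 -0.4 -0.9] 91.24090838451856 [29.  26.2 90.9  0.1 63.2 93.9]
[1, -0.07, 0.11, 1.15, -0.0, 0.001, 0.0]
[1, -0.07, 0.11, 1.15, -0.0, 0.001, 0.0]
[1, -0.07, 0.11, 1.15, -0.0, 0.001, 0.0]
[1, -0.08, 0.11, 1.15, -0.0, 0.001, 0.0]
[1, -0.08, 0.11, 1.15, -0.0, 0.001, 0.0]
```

Call:
move_arm(increments=[[[1, -0.1, 0.15, 1.2, 0, 0, 0], [1, -0.1, 0.15, 1.2, 0, 0, 0], [1, -0.1, 0.15, 1.2, 0, 0, 0], [1, -0.1, 0.1, 1.2, 0, 0, 0], [1, 0, 0.1, 1.0, 0, 0, 0], [1, 0, 0, 0, 0, 0, 0]]])

```text
time_s: 3.22
ee_pos: [534.6, 300.8, 62.9]
ee_rot: [-179.9, 0.2, 24.9]
force: [0.1, 0.3, -0.9]
gripper_width: 91.4
```

```bash
python3 - <<'E'
from h import *
st()
e=plan([534.6,304.4,66],down(25),1,1)
E
```

```text
3.225 [534.6 300.8  62.9] [-179.9    0.2   24.9] [ 0.1  0.3 -0.9] 91.35326802772647 [28.2 29.  95.9  0.1 55.3 93.3]
[1, 0.15, -0.32, -0.31, -0.001, 0.004, -0.001]
```

Call:
move_arm(increments=[[[0.6, 0.15, -0.3, -0.2, 0, 0, 0], [0.35, 0, 0, 0, 0, 0, 0], [0.2, 0, 0, 0, 0, 0, 0], [0, 0, 0, 0, 0, 0, 0], [0, 0, 0, 0, 0, 0, 0], [0, 0, 0, 0, 0, 0, 0]]], force=50)

```text
time_s: 3.98
ee_pos: [535.7, 305.3, 66.5]
ee_rot: [-179.9, 0.0, 24.9]
force: [-0.2, 0.1, -0.8]
gripper_width: 34.1
```

Call:
move_arm(increments=[[[0, 0, 0, 0, 0, 0, 0], [0, 0, 0, 0, 0, 0, 0], [0, 0, 0, 0, 0, 0, 0], [0, 0, 0, 0, 0, 0, 0]]])

```text
time_s: 4.47
ee_pos: [535.8, 305.1, 66.4]
ee_rot: [-179.9, 0.0, 24.9]
force: [-0.3, -0.8, -0.1]
gripper_width: 19.9
```

Call:
move_arm(increments=[[[0, 0, 0, -1, 0, 0, 0], [0, 0, 0, -2, 0, 0, 0], [0, 0, 0, -2.5, 0, 0, 0], [0, 0, 0, -3, 0, 0, 0], [0, 0, 0, -3, 0, 0, 0], [0, 0, 0, -3, 0, 0, 0], [0, 0, 0, -3, 0, 0, 0], [0, 0, 0, -2.5, 0, 0, 0], [0, 0, 0, -1.5, 0, 0, 0], [0, 0, 0, -0.5, 0, 0, 0], [0, 0, 0, 0, 0, 0, 0]]])

```text
time_s: 5.85
ee_pos: [532.1, 303.4, 289.6]
ee_rot: [-180.0, 1.0, 24.9]
force: [0.3, 0.2, -4.3]
gripper_width: 19.8
```

```bash
python3 - <<'E'
from h import *
s=st()
f=grab("scene");save(f,"lift.png",None,1.2)
# pour setup: heading phi, lip at point
def tcp_for(lip,phi,th,k=66.4,gx=-11):
    # scoop frame rot: Rz(phi) Ry(th) (nose down th)
    S=Rn.from_euler("xyz",[0,th,phi],degrees=True)
    T=S*Rn.from_euler("xyz",[180,0,180],degrees=True) # tool x = -scoop x
    p=np.array(lip)+S.apply(np.array([gx,0,k])-np.array([60,0,4]))
    return p,T
for th in (0,25,50): print(th,tcp_for([560,-40,190],180,th)[0],tcp_for([560,-40,190],180,th)[1].as_euler("xyz",degrees=True))
E
```

```text
5.85 [532.1 303.4 289.6] [-180.     1.    24.9] [ 0.3  0.2 -4.3] 19.75010481299447 [28.6 20.4 75.8  0.1 84.8 93.6]
0 [631.  -40.  252.4] [-180.    0.   -0.]
25 [598.  -40.  276.6] [-180.  -25.   -0.]
50 [557.8 -40.  284.5] [-180.  -50.   -0.]
```

View pics/lift.png

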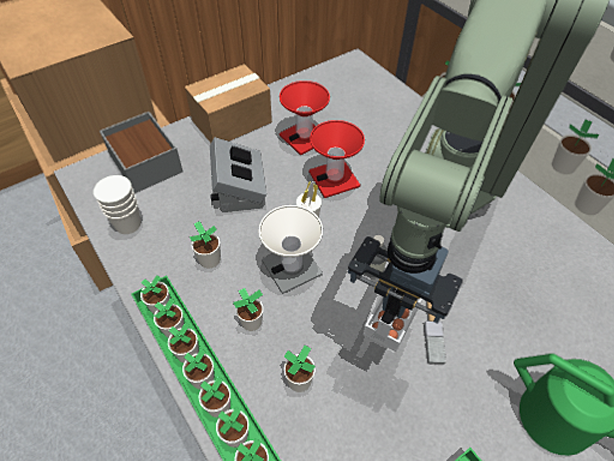

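The picture shows the scoop held level at (388,320), chunks inside and nothing disturbed. Next I carry it behind the white funnel.

```bash
cat >> h.py <<'E'
def tcp_for(lip,phi,th,k=66.4,gx=-11):
    S=Rn.from_euler("xyz",[0,th,phi],degrees=True)
    T=S*Rn.from_euler("xyz",[180,0,180],degrees=True)
    return np.array(lip)+S.apply(np.array([gx,0,k])-np.array([60,0,4])),T
E
python3 - <<'E'
from h import *
p,T=tcp_for([556,-38,200],180,0); print(p)
plan([p[0],p[1],290],T,14,0)
E
```

```text
[627.  -38.  262.4]
[0, -0.41, 2.5, -0.0, 0.0, 0.001, 0.031]
[0, -0.33, 2.51, -0.0, 0.0, 0.001, 0.031]
[0, -0.26, 2.52, -0.0, 0.0, 0.001, 0.031]
[0, -0.18, 2.52, -0.0, 0.0, 0.001, 0.031]
[0, -0.1, 2.53, -0.0, 0.0, 0.001, 0.031]
[0, -0.02, 2.53, -0.0, 0.0, 0.001, 0.031]
[0, 0.06, 2.53, -0.01, 0.0, 0.001, 0.031]
[0, 0.14, 2.53, -0.01, 0.0, 0.001, 0.031]
[0, 0.22, 2.52, -0.01, 0.0, 0.001, 0.031]
[0, 0.29, 2.51, -0.01, 0.0, 0.001, 0.031]
[0, 0.37, 2.5, -0.01, 0.0, 0.001, 0.031]
[0, 0.45, 2.49, -0.01, 0.0, 0.001, 0.031]
[0, 0.53, 2.48, -0.01, 0.0, 0.001, 0.031]
[0, 0.6, 2.46, -0.01, 0.0, 0.001, 0.031]
```

Call:
move_arm(increments=[[[0, -0.2, 1, 0, 0, 0, 0.015], [0, -0.4, 2, 0, 0, 0, 0.03], [0, -0.3, 3, 0, 0, 0, 0.035], [0, -0.2, 3, 0, 0, 0, 0.035], [0, -0.1, 3.2, 0, 0, 0, 0.04], [0, 0, 3.2, 0, 0, 0, 0.04], [0, 0.1, 3.2, 0, 0, 0, 0.04], [0, 0.2, 3.2, 0, 0, 0, 0.04], [0, 0.3, 3, 0, 0, 0, 0.035], [0, 0.4, 3, 0, 0, 0, 0.035], [0, 0.4, 2.5, 0, 0, 0, 0.03], [0, 0.4, 1.5, 0, 0, 0, 0.02]]])

```text
time_s: 7.4
ee_pos: [612.5, -32.6, 285.1]
ee_rot: [179.1, 1.6, 0.4]
force: [0.6, 1.3, -3.5]
gripper_width: 19.9
```

```bash
python3 - <<'E'
from h import *
st()
p,T=tcp_for([556,-38,195],180,0); print(p)
plan(p,T,6,0)
E
```

```text
7.4 [612.5 -32.6 285.1] [179.1   1.6   0.4] [ 0.6  1.3 -3.5] 19.912695758697406 [-3.5 20.9 75.7 -1.1 85.  86.1]
[627.  -38.  257.4]
[0, 0.25, 0.08, 0.46, 0.003, 0.005, 0.001]
[0, 0.25, 0.08, 0.46, 0.003, 0.005, 0.001]
[0, 0.25, 0.09, 0.46, 0.003, 0.005, 0.001]
[0, 0.25, 0.09, 0.46, 0.003, 0.005, 0.001]
[0, 0.24, 0.09, 0.46, 0.003, 0.005, 0.001]
[0, 0.24, 0.09, 0.46, 0.003, 0.005, 0.001]
```

```bash
python3 - <<'E'
from h import *
p,T=tcp_for([556,-38,192],180,22); print(p)
e=plan(p,T,8,0)
p0,R0=e
for th in (30,38,46):
    p,T=tcp_for([556,-38,190],180,th);print(th,p); p0,R0=plan(p,T,4,0,p0,R0)
E
```

```text
[598.45460225 -38.         276.45334066]
[0, -0.17, 0.06, 0.11, 0.002, 0.051, 0.001]
[0, -0.18, 0.06, 0.1, 0.002, 0.051, 0.001]
[0, -0.18, 0.06, 0.1, 0.002, 0.051, 0.001]
[0, -0.19, 0.07, 0.09, 0.002, 0.051, 0.001]
[0, -0.19, 0.07, 0.08, 0.002, 0.051, 0.001]
[0, -0.2, 0.07, 0.07, 0.002, 0.051, 0.001]
[0, -0.2, 0.07, 0.06, 0.002, 0.051, 0.001]
[0, -0.2, 0.07, 0.04, 0.002, 0.051, 0.001]
30 [586.28780367 -38.         279.5399852 ]
[0, -0.25, 0.0, -0.19, 0.0, 0.035, 0.0]
[0, -0.25, 0.0, -0.19, 0.0, 0.035, 0.0]
[0, -0.24, 0.0, -0.2, 0.0, 0.035, 0.0]
[0, -0.23, 0.0, -0.21, 0.0, 0.035, 0.0]
38 [573.53148745 -38.         282.88383577]
[0, -0.23, -0.0, -0.23, 0.0, 0.035, 0.0]
[0, -0.23, -0.0, -0.24, 0.0, 0.035, 0.0]
[0, -0.22, -0.0, -0.25, 0.0, 0.035, 0.0]
[0, -0.21, -0.0, -0.26, 0.0, 0.035, 0.0]
46 [560.43394076 -38.         284.41980814]
[0, -0.23, 0.0, -0.23, 0.0, 0.035, 0.0]
[0, -0.23, 0.0, -0.24, 0.0, 0.035, 0.0]
[0, -0.22, 0.0, -0.25, 0.0, 0.035, 0.0]
[0, -0.21, 0.0, -0.26, 0.0, 0.035, 0.0]
```

Call:
move_arm(increments=[[[0, -0.2, 0.05, 0.1, 0, 0.05, 0], [0, -0.2, 0.05, 0.1, 0, 0.05, 0], [0, -0.2, 0.05, 0.1, 0, 0.05, 0], [0, -0.2, 0.05, 0.1, 0, 0.05, 0], [0, -0.2, 0.1, 0.1, 0, 0.05, 0], [0, -0.2, 0.1, 0.05, 0, 0.05, 0], [0, -0.2, 0.1, 0.05, 0, 0.05, 0], [0, -0.2, 0.1, 0.05, 0, 0.05, 0], [0, 0, 0, 0, 0, 0, 0]]])

```text
time_s: 8.52
ee_pos: [590.6, -45.0, 271.6]
ee_rot: [179.0, -21.1, 0.2]
force: [-0.8, 0.3, -3.3]
gripper_width: 19.7
```

```bash
python3 - <<'E'
from h import *
s=st()
R=Rn.from_euler("xyz",s["ee_rot"],degrees=True)
S=R*Rn.from_euler("xyz",[180,0,180],degrees=True).inv()
print("lip",s["ee_pos"]-S.apply(np.array([-11,0,66.4])-np.array([60,0,4])), S.as_euler("xyz",degrees=True))
p0=R0=None
for th in (30,):
    p,T=tcp_for([556,-38,190],180,th);print(th,p); p0,R0=plan(p,T,4,0,p0,R0)
E
```

```text
8.525 [590.6 -45.  271.6] [179.  -21.1   0.2] [-0.8  0.3 -3.3] 19.725864891997787 [-6.2  7.6 98.8  1.7 52.5 83. ]
lip [546.8 -46.1 187.8] [   1.    21.1 -179.8]
30 [586.3 -38.  279.5]
[0, -0.03, -0.17, -0.23, 0.004, 0.039, 0.001]
[0, -0.02, -0.17, -0.23, 0.004, 0.039, 0.001]
[0, -0.01, -0.17, -0.23, 0.004, 0.039, 0.001]
[0, -0.0, -0.17, -0.23, 0.004, 0.039, 0.001]
```

Call:
move_arm(increments=[[[0, 0, -0.2, -0.25, 0.004, 0.035, 0], [0, 0, -0.2, -0.25, 0.004, 0.035, 0], [0, 0, -0.2, -0.25, 0.004, 0.035, 0], [0, 0, -0.15, -0.25, 0.004, 0.035, 0], [0, -0.2, 0, -0.2, 0, 0.02, 0], [0, 0, 0, 0, 0, 0, 0], [0, -0.1, 0, -0.1, 0, 0.02, 0], [0, 0, 0, 0, 0, 0, 0], [0, 0, 0, 0, 0, 0, 0]]])

```text
time_s: 9.65
ee_pos: [581.8, -38.2, 280.8]
ee_rot: [180.0, -31.1, 0.2]
force: [0.9, -0.8, -3.8]
gripper_width: 19.3
```

```bash
cat >> h.py <<'E'
def lip():
    s=st();R=Rn.from_euler("xyz",s["ee_rot"],degrees=True)
    S=R*Rn.from_euler("xyz",[180,0,180],degrees=True).inv()
    print("lip",s["ee_pos"]-S.apply(np.array([-11,0,66.4])-np.array([60,0,4])), S.as_euler("xyz",degrees=True))
E
python3 - <<'E'
from h import *
lip()
f=grab("scene");save(f,"p1.png",(170,130,420,290),3)
p0=R0=None
for th in (40,46):
    p,T=tcp_for([556,-38,190],180,th);print(th,p); p0,R0=plan(p,T,4,0,p0,R0)
E
```

```text
9.65 [581.8 -38.2 280.8] [180.  -31.1   0.2] [ 0.9 -0.8 -3.8] 19.32380845683821 [ -7.    2.5 107.1   5.8  39.7  79.4]
lip [553.3 -38.3 190.7] [   0.    31.1 -179.8]
40 [570.3 -38.  283.4]
[0, -0.21, -0.0, -0.21, -0.0, 0.039, 0.001]
[0, -0.2, -0.0, -0.21, -0.0, 0.039, 0.001]
[0, -0.2, -0.0, -0.22, -0.0, 0.039, 0.001]
[0, -0.19, -0.0, -0.23, -0.0, 0.039, 0.001]
46 [560.4 -38.  284.4]
[0, -0.17, 0.0, -0.18, 0.0, 0.026, 0.0]
[0, -0.17, 0.0, -0.18, 0.0, 0.026, 0.0]
[0, -0.16, 0.0, -0.19, 0.0, 0.026, 0.0]
[0, -0.16, 0.0, -0.19, 0.0, 0.026, 0.0]
```

View pics/p1.png

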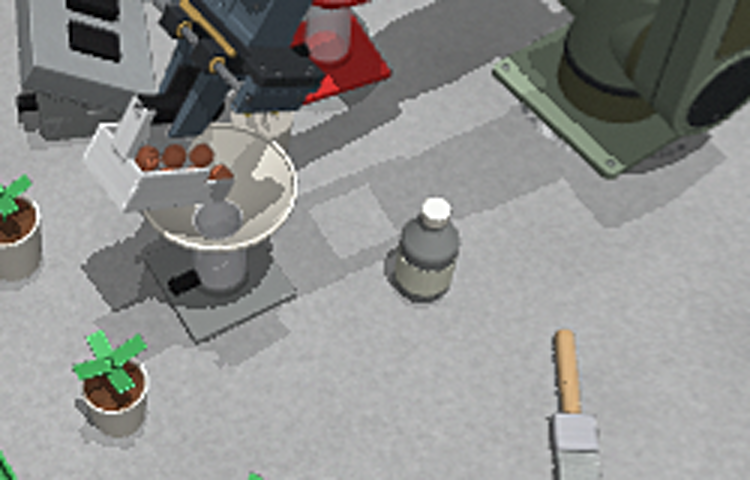

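The crop shows four chunks visible at (148–220,155–172), none poured yet, with the lip inside the rim. I tilt further.

Call:
move_arm(increments=[[[0, -0.2, 0, -0.2, 0, 0.035, 0], [0, 0, 0, 0, 0, 0, 0], [0, -0.2, 0, -0.2, 0, 0.035, 0], [0, 0, 0, 0, 0, 0, 0], [0, -0.2, 0, -0.2, 0, 0.035, 0], [0, 0, 0, 0, 0, 0, 0], [0, -0.2, 0, -0.2, 0, 0.035, 0], [0, 0, 0, 0, 0, 0, 0], [0, 0, 0, 0, 0, 0, 0]]])

```text
time_s: 10.82
ee_pos: [576.0, -38.7, 287.2]
ee_rot: [179.9, -39.5, 0.2]
force: [-0.5, 0.5, -3.3]
gripper_width: 19.5
```

```bash
cat >> h.py <<'E'
def clay(f,box):
    W=cloud(f)[box[1]:box[3],box[0]:box[2]];C=f["color"][box[1]:box[3],box[0]:box[2]].astype(int)
    m=((C[...,0]-C[...,2]>45)&(C[...,0]>C[...,1]+30)).astype(np.uint8)
    n,l,s,c=cv2.connectedComponentsWithStats(m)
    for i in range(1,n):
        if s[i,4]>4: print("clay",c[i]+box[:2],s[i,4],np.nanmedian(W[l==i],0))
E
python3 - <<'E'
from h import *
lip()
f=grab("scene");save(f,"p2.png",(170,130,420,290),3); clay(f,(195,150,300,245))
p0=R0=None
for th in (46,52):
    p,T=tcp_for([556,-38,190],180,th);print(th,p); p0,R0=plan(p,T,4,0,p0,R0)
E
```

```text
10.825 [576.  -38.7 287.2] [179.9 -39.5   0.2] [-0.5  0.5 -3.3] 19.51575094758092 [ -8.   -0.9 113.9  10.9  28.3  74.1]
lip [560.9 -38.8 193.9] [   0.1   39.5 -179.8]
clay [288.4 154.6] 161 [ 243.5 -180.5   12.7]
clay [243.5 207.2] 22 [530.5 -41.   77.4]
46 [560.4 -38.  284.4]
[0, -0.34, -0.02, -0.2, -0.0, 0.028, 0.001]
[0, -0.33, -0.02, -0.21, -0.0, 0.028, 0.001]
[0, -0.33, -0.02, -0.21, -0.0, 0.028, 0.001]
[0, -0.32, -0.02, -0.22, -0.0, 0.028, 0.001]
52 [550.5 -38.  284.4]
[0, -0.17, 0.0, -0.18, 0.0, 0.026, 0.0]
[0, -0.17, 0.0, -0.18, 0.0, 0.026, 0.0]
[0, -0.16, 0.0, -0.19, 0.0, 0.026, 0.0]
[0, -0.16, 0.0, -0.19, 0.0, 0.026, 0.0]
```

View pics/p2.png

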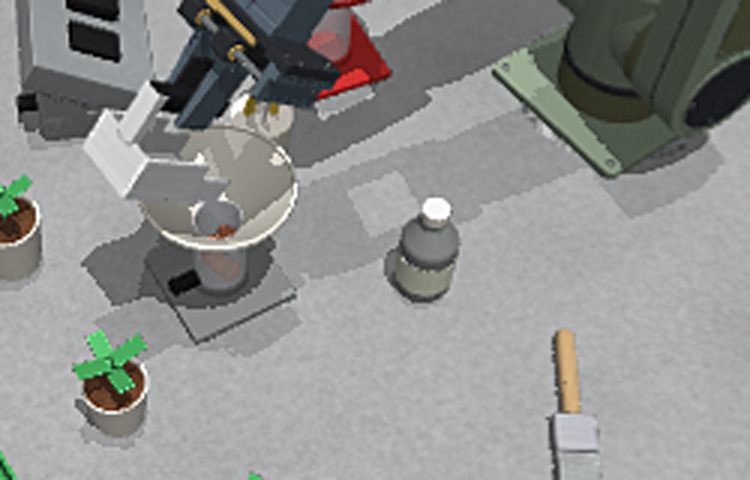

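The crop shows the near-side chunks gone from the trough and clay in the tube around (222,232)–(220,265). I tilt a little more and shake to be sure the scoop is empty.

Call:
move_arm(increments=[[[0, -0.35, 0, -0.2, 0, 0.03, 0], [0, -0.35, 0, -0.2, 0, 0.03, 0], [0, -0.35, 0, -0.2, 0, 0.04, 0], [0, -0.3, 0, -0.2, 0, 0.04, 0], [0, 0, 0.4, 0, 0, 0, 0], [0, 0, -0.4, 0, 0, 0, 0], [0, 0, 0, -0.4, 0, 0, 0], [0, 0, 0, 0, 0, 0, 0]]])

```text
time_s: 11.88
ee_pos: [560.3, -38.0, 288.7]
ee_rot: [179.9, -47.8, 0.3]
force: [-0.6, 0.9, -3.1]
gripper_width: 20.0
```

```bash
python3 - <<'E'
from h import *
lip()
f=grab("scene"); clay(f,(195,150,275,245))
p0=R0=None
p,T=tcp_for([580,-38,215],180,0);print(p); plan(p,T,10,0)
E
```

```text
11.875 [560.3 -38.  288.7] [179.9 -47.8   0.3] [-0.6  0.9 -3.1] 19.959330654571865 [ -9.2  -4.2 121.9  25.5  16.5  58.9]
lip [558.8 -38.1 194.2] [   0.1   47.8 -179.7]
clay [270.9 162.7] 11 [ 319.2 -190.2    8.6]
clay [243.9 207.3] 29 [532.9 -40.1  78.7]
[651.  -38.  277.4]
[0, 0.53, 0.0, 0.75, -0.0, -0.083, 0.001]
[0, 0.59, 0.0, 0.7, -0.0, -0.083, 0.001]
[0, 0.64, 0.0, 0.65, -0.0, -0.083, 0.001]
[0, 0.7, 0.0, 0.59, -0.0, -0.083, 0.001]
[0, 0.74, 0.0, 0.53, -0.0, -0.083, 0.001]
[0, 0.78, 0.0, 0.47, -0.0, -0.083, 0.001]
[0, 0.82, 0.0, 0.4, -0.0, -0.083, 0.001]
[0, 0.85, 0.0, 0.33, -0.0, -0.083, 0.001]
[0, 0.88, 0.0, 0.26, -0.0, -0.083, 0.001]
[0, 0.9, 0.0, 0.19, -0.0, -0.083, 0.001]
```

Call:
move_arm(increments=[[[0, 0.55, 0, 0.75, 0, -0.085, 0], [0, 0.6, 0, 0.7, 0, -0.085, 0], [0, 0.65, 0, 0.65, 0, -0.085, 0], [0, 0.7, 0, 0.6, 0, -0.085, 0], [0, 0.75, 0, 0.5, 0, -0.085, 0], [0, 0.8, 0, 0.45, 0, -0.085, 0], [0, 0.8, 0, 0.4, 0, -0.085, 0], [0, 0.85, 0, 0.3, 0, -0.085, 0], [0, 0.9, 0, 0.2, 0, -0.085, 0], [0, 0.9, 0, 0.1, 0, -0.085, 0], [0, 0, 0, 0, 0, 0, 0]]])

```text
time_s: 13.3
ee_pos: [659.3, -37.4, 277.7]
ee_rot: [179.9, 1.8, 0.1]
force: [-0.1, -1.1, -3.9]
gripper_width: 19.5
```

```bash
python3 - <<'E'
from h import *
lip()
plan([535,304,280],down(25),12,0)
E
```

```text
13.3 [659.3 -37.4 277.7] [179.9   1.8   0.1] [-0.1 -1.1 -3.9] 19.45836311013629 [-4.1 25.8 69.  -0.2 87.  85.8]
lip [586.3 -37.6 217.5] [   0.1   -1.8 -179.9]
[0, -1.03, -2.85, 0.01, -0.0, 0.003, -0.036]
[0, -0.93, -2.88, 0.0, -0.0, 0.003, -0.036]
[0, -0.82, -2.91, 0.0, -0.0, 0.003, -0.036]
[0, -0.72, -2.94, -0.0, -0.0, 0.003, -0.036]
[0, -0.61, -2.97, -0.01, -0.0, 0.003, -0.036]
[0, -0.5, -2.99, -0.01, -0.0, 0.003, -0.036]
[0, -0.39, -3.0, -0.01, -0.0, 0.003, -0.036]
[0, -0.28, -3.01, -0.01, -0.0, 0.003, -0.036]
[0, -0.17, -3.02, -0.01, -0.0, 0.003, -0.036]
[0, -0.06, -3.03, -0.02, -0.0, 0.003, -0.036]
[0, 0.04, -3.03, -0.02, -0.0, 0.003, -0.036]
[0, 0.15, -3.02, -0.02, -0.0, 0.003, -0.036]
```

Call:
move_arm(increments=[[[0, -1, -2.8, 0, 0, 0.003, -0.036], [0, -0.9, -2.9, 0, 0, 0.003, -0.036], [0, -0.8, -2.9, 0, 0, 0.003, -0.036], [0, -0.7, -2.95, 0, 0, 0.003, -0.036], [0, -0.6, -3, 0, 0, 0.003, -0.036], [0, -0.5, -3, 0, 0, 0.003, -0.036], [0, -0.4, -3, 0, 0, 0.003, -0.036], [0, -0.3, -3, 0, 0, 0.003, -0.036], [0, -0.2, -3, 0, 0, 0.003, -0.036], [0, -0.1, -3, 0, 0, 0.003, -0.036], [0, 0, -3, 0, 0, 0.003, -0.036], [0, 0.1, -2, 0, 0, 0.003, -0.03]]])

```text
time_s: 14.8
ee_pos: [531.9, 300.7, 283.7]
ee_rot: [180.0, -2.1, 25.0]
force: [-0.6, 0.6, -4.0]
gripper_width: 19.5
```

```bash
python3 - <<'E'
from h import *
lip()
f=grab("scene"); g=grab("top")
A=f["color"][130:320,190:370];B=g["color"][120:250,110:330]
im=np.vstack([cv2.resize(A[...,::-1],(540,300)) if 0 else cv2.resize(A[...,::-1],None,fx=2.2,fy=2.2)[:290,:396],cv2.resize(B[...,::-1],(396,234))])
cv2.imwrite("pics/p3.png",im)
clay(f,(190,130,370,320));clay(g,(110,120,330,250))
plan([535,304,75],down(25),8,0)
E
```

```text
14.8 [531.9 300.7 283.7] [180.   -2.1  25. ] [-0.6  0.6 -4. ] 19.53297835232324 [28.5 18.6 79.3 -0.2 80.  93.5]
lip [469.7 271.7 218.7] [   0.     2.1 -155. ]
clay [281.1 130.7] 44 [ 295.3 -173.1  164.7]
clay [278.5 150.4] 605 [ 271.1 -208.5   13.4]
clay [244.  207.2] 30 [532.4 -40.6  80.1]
clay [214.4 258. ] 42 [689.3  50.   60.6]
clay [357.4 252.2] 9 [319.4 253.   19.3]
clay [204. 263.] 50 [724.1  44.4  60.5]
clay [359.2 263.3] 23 [339.6 282.8  17.4]
clay [256.2 300.5] 12 [668.4 220.7  67.5]
clay [239.3 307.6] 22 [715.2 209.6  65.2]
clay [251.1 313.9] 80 [700.4 244.2  65.2]
clay [223.9 126.2] 14 [696.8  58.   58.9]
clay [301.2 128.9] 39 [ 689.5 -166.4   69.2]
clay [174.6 128.2] 5 [687.9 201.   64. ]
clay [314.7 128.7] 11 [ 689.3 -206.6   68.9]
clay [158.8 131.4] 5 [678.8 247.   65.7]
clay [167.9 134.4] 8 [669.3 220.7  63.3]
clay [255.9 180.6] 145 [537.2 -37.9  71.2]
[0, -0.04, -0.01, 2.61, -0.0, -0.005, 0.0]
[0, -0.03, -0.01, 2.61, -0.0, -0.005, 0.0]
[0, -0.02, -0.01, 2.61, -0.0, -0.005, 0.0]
[0, -0.01, -0.01, 2.61, -0.0, -0.005, 0.0]
[0, 0.0, -0.01, 2.61, -0.0, -0.005, 0.0]
[0, 0.01, -0.01, 2.61, -0.0, -0.005, 0.0]
[0, 0.03, -0.01, 2.61, -0.0, -0.005, 0.0]
[0, 0.04, -0.01, 2.61, -0.0, -0.005, 0.0]
```

View pics/p3.png

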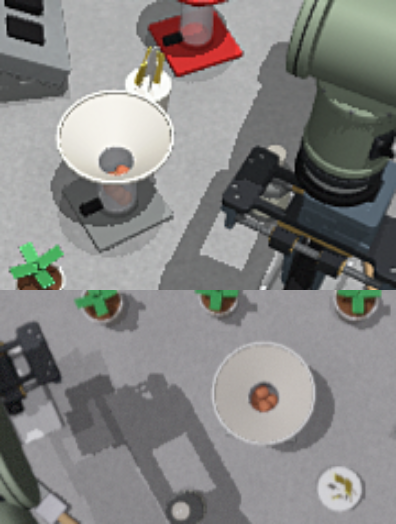

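The composite shows clay only low in the tube, at z ~71–80 around (263,398), with the throat clear. The visible part of the scoop, at about (35,415), is empty. I lower it back to its place.

Call:
move_arm(increments=[[[0, 0, 0, 1.5, 0, -0.01, 0], [0, 0, 0, 2.5, 0, -0.01, 0], [0, 0, 0, 3, 0, -0.01, 0], [0, 0, 0, 3, 0, -0.006, 0], [0, 0, 0, 3, 0, 0, 0], [0, 0, 0, 3, 0, 0, 0], [0, 0, 0, 2, 0, 0, 0], [0, 0, 0, 1, 0, 0, 0], [0, 0, 0, 0, 0, 0, 0]]])

```text
time_s: 16.02
ee_pos: [536.4, 291.0, 80.2]
ee_rot: [179.7, 0.4, 24.4]
force: [-0.9, -0.9, -2.4]
gripper_width: 19.9
```

```bash
python3 - <<'E'
from h import *
lip()
plan([531,302,66.4],down(25),4,0)
E
```

```text
16.025 [536.4 291.   80.2] [179.7   0.4  24.4] [-0.9 -0.9 -2.4] 19.85609572590625 [27.5 27.8 95.1 -0.3 57.5 93.4]
lip [471.5 261.2  18.3] [   0.3   -0.4 -155.6]
[0, -0.01, -0.31, 0.34, 0.001, 0.002, -0.003]
[0, -0.01, -0.31, 0.34, 0.001, 0.002, -0.003]
[0, -0.01, -0.31, 0.34, 0.001, 0.002, -0.003]
[0, -0.01, -0.31, 0.34, 0.001, 0.002, -0.003]
```

Call:
move_arm(increments=[[[0, 0, 0, 0.5, 0, 0.004, 0], [0, 0, 0, 0.4, 0, 0.002, 0], [0, 0, 0, 0.2, 0, 0, 0], [0, 0, 0, 0.1, 0, 0, 0], [0, 0, 0, 0, 0, 0, 0]]])

```text
time_s: 16.65
ee_pos: [538.2, 291.5, 70.1]
ee_rot: [179.7, -0.3, 24.4]
force: [-0.4, 0.1, -3.6]
gripper_width: 19.4
```

Call:
move_arm(increments=[[[0, 0, 0, 0.15, 0, 0, 0], [0, 0, 0, 0.15, 0, 0, 0], [0, 0, 0, 0.1, 0, 0, 0], [0, 0, 0, 0.05, 0, 0, 0]]])

```text
time_s: 17.15
ee_pos: [538.7, 291.7, 66.9]
ee_rot: [179.7, -0.4, 24.4]
force: [-0.9, -0.8, 2.3]
gripper_width: 19.6
```

Contact: the force went from -3.6 to +2.3 N. I release.

Call:
move_arm(increments=[[[0.3, 0, 0, 0, 0, 0, 0], [0.5, 0, 0, 0, 0, 0, 0], [0.6, 0, 0, 0, 0, 0, 0], [0.7, 0, 0, 0, 0, 0, 0], [0.7, 0, 0, -1, 0, 0, 0], [0.7, 0, 0, -4, 0, 0, 0], [0.7, 0, 0, -5, 0, 0, 0], [0.7, 0, 0, -5, 0, 0, 0], [0.3, 0, 0, -5, 0, 0, 0], [0, 0, 0, 0, 0, 0, 0]]])

```text
time_s: 18.4
ee_pos: [537.6, 292.6, 277.1]
ee_rot: [179.7, -0.7, 24.4]
force: [0.0, 0.0, 0.0]
gripper_width: 46.4
```

```bash
python3 - <<'E'
from h import *
st()
# console geometry: fit key planes/centres from initial frames
b=np.load("b.npy",allow_pickle=True).item();a=np.load("a.npy",allow_pickle=True).item()
for nm,f,box in (("top",b,(330,155,412,230)),("scene",a,(170,112,225,178))):
    W=cloud(f)[box[1]:box[3],box[0]:box[2]];C=f["color"][box[1]:box[3],box[0]:box[2]].astype(int)
    m=((C.max(2)<55)&(W[...,2]>60)).astype(np.uint8)
    n,l,s,c=cv2.connectedComponentsWithStats(m,connectivity=4)
    for i in range(1,n):
        if s[i,4]<60: continue
        P=W[l==i];u,S,v=np.linalg.svd(P-P.mean(0),full_matrices=False);print(nm,c[i]+box[:2],s[i,4],"mean",P.mean(0),"z",P[:,2].min(),P[:,2].max(),"n",v[2])
    # panel plane
    P=W[(C.max(2)>70)&(W[...,2]>50)&(W[...,2]<130)]
    rng=np.random.default_rng(0);best=0
    for _ in range(300):
        q=P[rng.choice(len(P),3,False)];nn=np.cross(q[1]-q[0],q[2]-q[0]);nn/=np.linalg.norm(nn)+1e-9
        k=abs((P-q[0])@nn)<3
        if k.sum()>best: best=k.sum();K=k
    Q=P[K];v=np.linalg.svd(Q-Q.mean(0),full_matrices=False)[2][2];v*=np.sign(v[2]);print(" panel n",v,"d",Q.mean(0)@v,best, "tilt",np.degrees(np.arccos(v[2])),"az",np.degrees(np.arctan2(v[1],v[0])))
    for i in range(1,n):
        if s[i,4]>=60: print("  proud",np.median((W[l==i]-Q.mean(0))@v))
E
```

```text
18.4 [537.6 292.6 277.1] [179.7  -0.7  24.4] [0. 0. 0.] 46.40196389497654 [27.6 19.6 78.7 -0.3 81.  93.3]
top [359.3 190.2] 281 mean [ 510.5 -326.8  103.9] z 82.91701615058948 121.39971610925451 n [ 0.5 -0.2 -0.9]
top [379.9 201.1] 320 mean [ 480.3 -381.9  112.3] z 74.7857181668813 129.60626654118883 n [-0.5  0.2  0.9]
 panel n [-0.5  0.2  0.9] d -222.73567742288364 1795 tilt 30.33139232748347 az 154.39313864779598
  proud 8.510316897270895
  proud 18.09355463001905
scene [200.1 129.2] 192 mean [ 485.7 -377.3  112.2] z 81.97507131995413 131.30183109848815 n [-0.3  0.4  0.9]
scene [200.9 143.4] 160 mean [ 514.9 -323.4  105.7] z 83.52445508519891 122.51197670016674 n [-0.4  0.3  0.9]
 panel n [-0.4  0.2  0.9] d -214.47744048205897 834 tilt 29.648143056084805 az 154.22089610456808
  proud 16.80134433457499
  proud 7.774907051107165
```

Proud heights of 17–18 and 8 mm identify the raised key, with its face at about (480.5,-381.5,113), tilt 30°, azimuth 154.3°. I swing over with the fingers closed; on the way I will check the scoop and the tube once more.

```bash
python3 - <<'E'
from h import *
T=tcp_for([0,0,0],154.3,30)[1]; n=-T.apply([0,0,1]); k=np.array([481.5,-380,113.]); print(n)
plan(k+90*n+[0,0,25],T,13,0)
E
```

```text
[-0.45053851  0.21682954  0.8660254 ]
[0, -2.76, 4.27, 0.45, -0.018, 0.037, 0.066]
[0, -2.49, 4.43, 0.43, -0.018, 0.037, 0.066]
[0, -2.21, 4.58, 0.43, -0.018, 0.037, 0.066]
[0, -1.92, 4.71, 0.44, -0.018, 0.037, 0.066]
[0, -1.62, 4.81, 0.45, -0.018, 0.037, 0.066]
[0, -1.32, 4.9, 0.49, -0.018, 0.037, 0.066]
[0, -1.02, 4.97, 0.53, -0.018, 0.037, 0.066]
[0, -0.71, 5.02, 0.59, -0.018, 0.037, 0.066]
[0, -0.4, 5.04, 0.66, -0.018, 0.037, 0.066]
[0, -0.1, 5.05, 0.74, -0.018, 0.037, 0.066]
[0, 0.21, 5.03, 0.83, -0.018, 0.037, 0.066]
[0, 0.5, 4.99, 0.93, -0.018, 0.037, 0.066]
[0, 0.79, 4.93, 1.04, -0.018, 0.037, 0.066]
```

Call:
move_arm(increments=[[[0, -2.8, 4.3, 0.45, -0.018, 0.037, 0.066], [0, -2.5, 4.4, 0.45, -0.018, 0.037, 0.066], [0, -2.2, 4.6, 0.45, -0.018, 0.037, 0.066], [0, -1.9, 4.7, 0.45, -0.018, 0.037, 0.066], [0, -1.6, 4.8, 0.45, -0.018, 0.037, 0.066], [0, -1.3, 4.9, 0.5, -0.018, 0.037, 0.066], [0, -1, 5, 0.5, -0.018, 0.037, 0.066], [0, -0.7, 5, 0.6, -0.018, 0.037, 0.066], [0, -0.4, 5, 0.65, -0.018, 0.037, 0.066], [0, -0.1, 5, 0.75, -0.018, 0.037, 0.066], [0, 0.2, 5, 0.8, -0.018, 0.037, 0.066], [0, 0, 0, 0, 0, 0, 0]]])

```text
time_s: 19.9
ee_pos: [440.3, -273.0, 215.5]
ee_rot: [178.2, -26.1, -18.9]
force: [0.5, 0.3, -0.2]
gripper_width: 0.6
```

```bash
python3 - <<'E'
from h import *
st()
f=grab("scene"); g=grab("top")
A=f["color"][120:340,190:370];B=g["color"][120:250,110:330]
cv2.imwrite("pics/p4.png",np.vstack([cv2.resize(A[...,::-1],(396,330)),cv2.resize(B[...,::-1],(396,234))]))
W=cloud(g)
for nm,q in (("top",g),("scene",f)):
    W=cloud(q);C=q["color"].astype(int)
    k=(abs(W[...,0]-530)<90)&(abs(W[...,1]-290)<80)
    h=k&(C.max(2)<60)&(W[...,2]>75); P=W[h];print(nm,"handle",cv2.minAreaRect(P[:,:2].astype(np.float32)),np.percentile(P[:,2],[5,50,95]))
    t=k&(C[...,0]-C[...,2]>40)&(W[...,2]>5);print(" clay px in scoop",t.sum())
    cy=(np.hypot(W[...,0]-538,W[...,1]+38)<78)&(C[...,0]-C[...,2]>40); print(" tube clay z",np.percentile(W[cy][:,2],[0,50,100]),cy.sum())
T=tcp_for([0,0,0],154.3,30)[1]; n=-T.apply([0,0,1]); k=np.array([481.5,-380,113.])
plan(k+40*n,T,6,0)
E
```

```text
19.9 [ 440.3 -273.   215.5] [178.2 -26.1 -18.9] [ 0.5  0.3 -0.2] 0.625957409732907 [-37.    1.4 116.2  10.1  37.4  65.6]
top handle ((540.1063842773438, 290.92535400390625), (86.50687408447266, 18.447479248046875), 23.627241134643555) [88.  94.2 98. ]
 clay px in scoop 0
 tube clay z [32.1 71.4 84.8] 145
scene handle ((544.8394775390625, 293.9205322265625), (90.20008087158203, 19.021713256835938), 25.103811264038086) [92.4 96.3 99.3]
 clay px in scoop 0
 tube clay z [ 58.6  80.3 111.7] 31
[0, 0.29, 1.42, 1.46, -0.004, 0.011, 0.018]
[0, 0.3, 1.41, 1.47, -0.004, 0.011, 0.018]
[0, 0.31, 1.4, 1.48, -0.004, 0.011, 0.018]
[0, 0.32, 1.39, 1.49, -0.004, 0.011, 0.018]
[0, 0.33, 1.38, 1.5, -0.004, 0.011, 0.018]
[0, 0.34, 1.36, 1.51, -0.004, 0.011, 0.018]
```

View pics/p4.png

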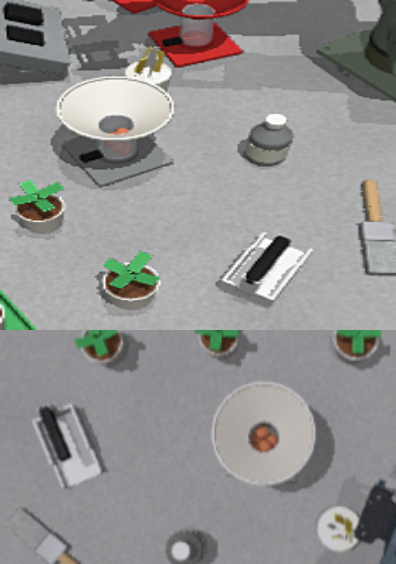

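The picture shows the scoop upright and empty at (68,445), let go. The clay is well below the throat at (263,437), and the pots and bottle are in place. Now I press the key.

Call:
move_arm(increments=[[[0, 0.3, 1.4, 1.45, -0.004, 0.011, 0.018], [0, 0.3, 1.4, 1.45, -0.004, 0.011, 0.018], [0, 0.3, 1.4, 1.5, -0.004, 0.011, 0.018], [0, 0.3, 1.4, 1.5, -0.004, 0.011, 0.018], [0, 0.3, 1.4, 1.5, -0.004, 0.011, 0.018], [0, 0.3, 1.4, 1.5, -0.004, 0.011, 0.018], [0, 0, 0, 0, 0, 0, 0]]])

```text
time_s: 20.88
ee_pos: [470.1, -361.5, 146.1]
ee_rot: [-179.7, -30.1, -24.6]
force: [-1.4, 0.2, -0.6]
gripper_width: 0.4
```

```bash
cat >> h.py <<'E'
def keyd():
    s=st();T=tcp_for([0,0,0],154.3,30)[1];n=-T.apply([0,0,1]);k=np.array([481.5,-380,113.])
    d=s["ee_pos"]-k;print("off x,y,height over face",T.apply([1,0,0])@d,T.apply([0,1,0])@d,n@d);return k,n,T
E
python3 - <<'E'
from h import *
k,n,T=keyd()
plan(k+8*n,T,4,0)
E
```

```text
20.875 [ 470.1 -361.5  146.1] [-179.7  -30.1  -24.6] [-1.4  0.2 -0.6] 0.3554484836479644 [-44.3  12.  117.1  24.8  24.4  50. ]
off x,y,height over face 0.7409470413192807 -11.683820057711486 37.82345588328072
[0, -0.02, 0.3, 0.74, -0.003, -0.0, 0.004]
[0, -0.02, 0.3, 0.74, -0.003, -0.0, 0.004]
[0, -0.02, 0.3, 0.74, -0.003, -0.0, 0.004]
[0, -0.02, 0.29, 0.74, -0.003, -0.0, 0.004]
```

Call:
move_arm(increments=[[[0, 0, 0.3, 0.7, 0, 0, 0.004], [0, 0, 0.3, 0.7, 0, 0, 0.004], [0, 0, 0.3, 0.7, 0, 0, 0.004], [0, 0, 0.3, 0.7, 0, 0, 0.004], [0, 0, 0, 0, 0, 0, 0]]])

```text
time_s: 21.5
ee_pos: [479.8, -376.4, 121.6]
ee_rot: [-179.2, -30.1, -25.5]
force: [-0.1, 0.4, 0.3]
gripper_width: 0.4
```

```bash
python3 -c "
from h import *
keyd()"
```

```text
21.5 [ 479.8 -376.4  121.6] [-179.2  -30.1  -25.5] [-0.1  0.4  0.3] 0.43605102266463125 [-44.9  15.4 116.9  29.   21.8  45.8]
off x,y,height over face 1.6652692733962384 -2.4892218426865305 8.975334021696934
```

Call:
move_arm(increments=[[[0, 0, 0.1, 0.4, 0, 0, 0], [0, 0, 0, 0.4, 0, 0, 0], [0, 0, 0, 0.3, 0, 0, 0], [0, 0, 0, 0.3, 0, 0, 0]]])

```text
time_s: 22.0
ee_pos: [485.5, -380.5, 110.4]
ee_rot: [-179.2, -30.2, -25.5]
force: [-6.0, 2.1, 6.7]
gripper_width: 0.4
```

```bash
python3 -c "
from h import *
keyd()"
```

```text
22.0 [ 485.5 -380.5  110.4] [-179.2  -30.2  -25.5] [-6.   2.1  6.7] 0.3889575046773987 [-44.8  16.8 116.9  30.9  20.4  43.9]
off x,y,height over face 1.9971643545696947 -1.302563290655232 -4.2037379918625115
```

Call:
move_arm(increments=[[[0, 0, 0, 0.3, 0, 0, 0], [0, 0, 0, 0.3, 0, 0, 0], [0, 0, 0, 0.3, 0, 0, 0]]])

```text
time_s: 22.38
ee_pos: [488.0, -381.6, 105.9]
ee_rot: [-179.3, -30.3, -25.3]
force: [-31.2, 11.8, 38.4]
gripper_width: 0.3
```

```bash
python3 -c "
from h import *
keyd()"
```

```text
22.375 [ 488.  -381.6  105.9] [-179.3  -30.3  -25.3] [-31.2  11.8  38.4] 0.3002075835715067 [-44.7  17.3 117.   32.   19.7  42.7]
off x,y,height over face 2.090890428734368 -1.3949367849246095 -9.382200445020063
```

It bottomed at -9.4 mm with the force rising to ~50 N at the fingertips. I back off.

Call:
move_arm(increments=[[[0, 0, 0, -1, 0, 0, 0], [0, 0, 0, -3, 0, 0, 0], [0, 0, 0, -4, 0, 0, 0], [0, 0, 0, -5, 0, 0, 0], [0, -4, 0, -4, 0, 0, 0], [0, -4, 0, -4, 0, 0, 0], [0, -4, 0, -2, 0, 0, 0], [0, 0, 0, 0, 0, 0, 0]]])

```text
time_s: 23.38
ee_pos: [283.3, -287.9, 250.0]
ee_rot: [-179.6, -30.6, -25.1]
force: [-0.5, -0.2, -0.6]
gripper_width: 0.1
```

```bash
python3 - <<'E'
from h import *
s=st()
g=grab("top");f=grab("scene")
cv2.imwrite("pics/end.png",np.vstack([cv2.resize(f["color"][...,::-1],(400,300)),cv2.resize(g["color"][...,::-1],(400,300))]))
for nm,q,box in (("top",g,(330,155,412,230)),("scene",f,(170,112,225,178))):
    W=cloud(q)
    R,L=np.array([481.5,-380,113.]),np.array([511.5,-326,105.])
    n=np.array([-.4505,.2168,.866]);d0=-222.7 if nm=="top" else None
    sub=W[box[1]:box[3],box[0]:box[2]];C=q["color"][box[1]:box[3],box[0]:box[2]].astype(int)
    pan=(C.max(2)>80)&(sub[...,2]>50)&(sub[...,2]<125)
    hp=sub[pan]@n; d=np.median(hp)
    for k,nn in((R,"run"),(L,"off")):
        m=(np.hypot(sub[...,0]-k[0],sub[...,1]-k[1])<16)&(C.max(2)<55)
        print(nm,nn,m.sum(),"proud",np.median(sub[m]@n)-d)
    W=cloud(q);C=q["color"].astype(int)
    cy=(np.hypot(W[...,0]-538,W[...,1]+38)<78)&(C[...,0]-C[...,2]>40); print(" tube clay z",np.percentile(W[cy][:,2],[0,50,100]),cy.sum())
E
```

```text
23.375 [ 283.3 -287.9  250. ] [-179.6  -30.6  -25.1] [-0.5 -0.2 -0.6] 0.14791366404916445 [-62.2 -12.2 124.2  25.7  45.9  38.4]
top run 114 proud 7.939936911145139
top off 116 proud 18.628796313682756
 tube clay z [28.5 70.6 82.5] 145
scene run 50 proud 9.500616387442932
scene off 51 proud 19.07959820697465
 tube clay z [ 59.8  80.2 113.6] 30
```

View pics/end.png

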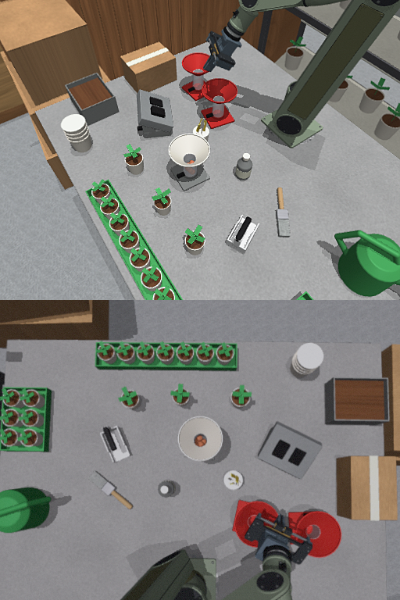

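The picture shows the scoop standing free, clay in the white tube, the bystanders in place and the arm clear of everything. The key heights have swapped: run 18→8 proud, off 8→18.6.

```bash
python3 -c "
from workcell import job
print(job.job_done())"
```

```text
the job is handed in; nothing more can be done
None
```

The job is done and handed in at about 23.5 s of the 72 s allowed; handing in reports no verdict.

**Pouring:** I lifted the scoop by its handle and tipped it over the white funnel to about 48°. No poking was needed. In the last pictures the visible clay sits in the tube at about z 70–80, with none in the funnel or the scoop. The camera cannot show all six chunks in the tube one by one. The scene camera's highest clay pixel read 114 mm against 82 mm from above, which I take for an edge pixel.

**Scoop:** It is back upright on the bench, let go, about 14 mm from where it started.

**Key:** I then pressed the raised key with closed fingers, peaking at about 50 N on the fingertips at the bottom stop. From above, the pressed key dropped from 18 to 8 mm proud and the other rose from 8.5 to 18.6 mm. The scene camera reads 9.5 and 19.1 mm, about 1 mm higher.

**Bystanders:** In the last pictures the pots and bottle look to be where they started; I did not re-measure them. The arm ended clear of everything.

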